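# Scrub the filter bowl and hold the brush level over the drip tray

## Robot

A 7-joint arm with a two-finger parallel gripper is mounted at the origin on the work surface. World frame = base frame: x ahead of the robot, y to its left, z up, the work surface at z = 0. Lengths are in m, angles in rad, forces in N, time in s.
With the tool pointing down it reaches from about 0.35 to 0.9 m from the base axis. Payload 8.1 kg.
Tool frame: the origin (TCP) lies at the very end of the fingers, on their centre line; the grasp point (between the pads) lies grip_point_offset behind it (grip_point_offset is the distance from the TCP to the grasp point, in m); z points along the fingers, y is the direction in which the jaws open and shut (so a half turn about z gives the same grasp; the last joint's range is limited). The gripper opens to 92 mm and grips with 3 to 60 N. Pads are 19 mm wide; open, the fingers measure 130 mm over their backs; the gripper's body (75 mm by 190 mm) begins 47 mm behind the grasp point.
Start: joints at [1.211, 0.434, 0.025, 1.573, -0.012, 1.134, -0.075], TCP at [0.159, -0.605, 0.227] pointing down, gripper open.
Joint ranges: [-2.62, 2.62], [-0.44, 2.09], [-1.27, 1.32], [0.08, 2.57], [-1.32, 4.46], [0.12, 2], [-2.74, 2.74]. Speed limits (rad/s): [2.22, 2.22, 3.01, 3.01, 3.14, 3.14, 3.14].

## Interface

Orientations are given as a rotation vector (axis times angle).
In Python, from cell import * gives the robot as it stands.
- The arm moves only by the tool drive_tool, never from a script. Its argument "increments" is a list of rows, each an object of numbers: "grip": the gripper's target within -1 to 1 (shut at 1, half-way at 0, fully open at -1); "tx", "ty", "tz": the shift along the world's x, y, z normalised to -1 to 1, where 1 is 400 mm; "turn": the turn about the world's z normalised to -1 to 1, where 1 is 60 degrees. In form: [{"grip": .., "tx": .., "ty": .., "tz": .., "turn": ..}, ...]. A call has 1 to 20 rows; each row is the pose to reach, as a shift and turn from the pose measured when the call began; what a row does not reach only later rows make up. A row lasts 1/10 s, in which the tool goes at most 50 mm and 8.59 degrees, less where a joint would pass 70% of its speed; a pose out of reach is approached as far as the arm can. A call with a number of a shift or a turn outside -1 to 1 is refused whole. A call with a gripper value outside its range is refused whole. The fingers move at their own pace and stop on an object; "newtons" is the grip in N (left out, the last holds). Time passes only in rows, so rows that repeat a pose let the fingers close. It gives the time, the measured TCP pose, the force and the opening at its end, in the units of the state.
- observe(): the state, without advancing time (a new reading comes with each control period).
- get_image(name): name is "scene" or "top" or "wrist"; returns the picture (420x560x3 uint8, red, green, blue); there is no depth.
- camera_info(name): a dict with "fx", "fy", "cx", "cy" (pixels), "distortion" ([k1, k2, p1, p2, k3] as OpenCV has them; the pictures are not rectified), "eye" and "rotation" of the camera in the world; the wrist camera has in their place "hand_eye" (4x4, takes a point from camera to tool coordinates, whose origin is the TCP and whose axes are the flange's). Camera axes: x right, y down, z forward; pixel columns grow to the right and rows downward; lengths in m; the calibration is good to about 2 mm. A picture is of the moment at which its call begins: read the wrist's pose just before it. camera_info takes no time and is no camera call.
- sign_off(): hands the job in, once; it reports no verdict.
The state is a dict: "clock": time; "joints": joint angles; "dq": joint speeds; "joint_efforts": joint torques, N m; "position": TCP position; "ee_rot": TCP orientation; "force": force on the tool from outside, world axes, zero at the start; "ft_torque": the same for the moment, N m; "width": opening from 0.0 (shut) to 1.0 (fully open).
Only numpy, scipy, OpenCV 4.12 (cv2) and the standard library are available. Lean on these libraries where they do the work, as an engineer would, in place of code of your own. Each camera call takes 0.05 s, during which the arm holds its last target. There are 200 camera calls.

## Task

Scrub out the filter bowl clamped in the drill vise with the tube brush standing in it: three full strokes, each up until about half of the bristle head stands out of the mouth and back down to the bottom. Then draw the brush right out, turn it level and hold it over the drip tray, the whole bristle head above the tray and every part of the brush at least 10 cm above the bench, so that what falls off lands in the tray. Finish like that, the robot still holding the brush level and still, and leave all the other things on the bench where they are.

Things in the scene. Friction and masses are not known exactly. Their poses are not given: they have to be found in the camera images.
- brush: tube brush, straight, round, 225 mm long, about 0.09 kg, mass centre about 135 mm from the foot. Origin on its axis at the foot (free end) of the bristles; +z runs along the axis to the handle. From the foot: black bristle head to 60 mm (53 mm across, stiff core 48), wire stem 6 mm thick to 108, then a wooden handle 20 mm in diameter from 115 to 225 mm. Starts loose, upright on the bowl's floor, handle up
- brush_tip (a point): centre of the foot of the bristle head (same point as the brush's origin)
- brush_neck (a point): on the brush's axis at the upper end of the bristle head, 60 mm from the foot
- brush_end (a point): on the brush's axis at the end of the handle, 225 mm from the foot (about 264 mm above the bench at the start); a wire eye 7 mm high stands on it
- vise: blue drill-press vise, fixed to the bench, with the filter bowl clamped upright in its jaws. Origin on the bench straight below the bowl's axis; its screw runs along its x, the screw's tommy bar at its -x end. Reaches from -150 to +110 mm along its x and 66 mm either side; jaws 83 mm high. It stands left or right of the middle of the bench, turned by up to 0.4 rad
- bowl_floor (a point): centre of the bowl's inner floor, 39 mm above the bench. The bowl is an aluminium cup with upright axis, bore 60 mm, wall 4 mm, 80 mm deep inside; it cannot move
- bowl_rim (a point): centre of the bowl's open mouth, level with its rim, 119 mm above the bench
- tray: open rectangular sheet-steel drip tray, fixed, 260 mm along its x, 200 mm along its y, 28 mm high to the top of its rolled rim, floor 3 mm thick. Origin at the centre of its underside on the bench. It stands on the other side of the bench from the vise, turned by up to 0.4 rad
- collar: loose aluminium retaining ring, 84 mm outside, 14 mm high, lying inside the drip tray; leave alone
- spanner: steel spanner 170 mm long lying flat on the bench across the vise's +x end, about 170 mm from the bowl's axis; leave alone
- hammer: hammer about 280 mm long lying at the left of the bench; leave alone
- driver: screwdriver 200 mm long lying at the right of the bench; leave alone
- can: grey spray can, 58 mm diameter, about 170 mm tall, standing at the back; leave alone
- canister: white plastic canister 75 x 110 mm, 185 mm tall, standing at the back; leave alone
- tin: open steel tin 80 mm in diameter, 85 mm tall, with a flat paint brush, a stick and a steel rule in it (up to 170 mm tall), standing at the back left; leave alone (its paint brush is not the tube brush)
- tape: tape measure 62 x 34 x 58 mm, standing at the back right; leave alone
Not all that is in view belongs to the job. Leave any orange or purple look-alike of the brush alone.

How it is judged:
By the outcome, as a careful person would: the job done as asked, in the order asked, and still so for the second after the job is handed in, while the arm keeps its last pose, push and grip.
It also fails if it takes over 45 s, if anything falls off the work surface, if the arm or the gripper's body presses on something with over 40 N, if the wrist force passes 120 N, or if a joint passes its speed limit or range.

## Working session

There is one attempt and no reset: what is moved stays moved. The work goes in short steps, Python scripts to look and compute and a tool call to move; the robot and the scene stay as the last step left them, time stands still between calls to the robot, and variables do not carry over. Pictures are saved under pics/ and viewed, about 8 in all and at most 12, crops included, and the job is handed in when it is done.

Besides the shell and the picture viewer there is one more tool, called after "Call:" in YAML: its name, and indented under it one key for each argument. drive_tool: Moves the arm, as the interface text tells. Its arguments: {"type":"object","properties":{"increments":{"type":"array","items":{"type":"object","properties":{"grip":{"type":"number"},"tx":{"type":"number"},"ty":{"type":"number"},"tz":{"type":"number"},"turn":{"type":"number"}}}},"newtons":{"type":"number"}},"required":["increments"]}

```bash
mkdir -p pics; ls
python3 - <<'E'
from cell import *
import cv2,numpy as np
import cell
print([n for n in dir(cell) if n[0]!='_'])
print(observe()); 
try: print(grip_point_offset)
except Exception as e: print(e)
for n in("scene","top"):
    im=get_image(n); cv2.imwrite(f"pics/{n}0.png",cv2.resize(im[:,:,::-1],None,fx=1.4,fy=1.4)); cv2.imwrite(f"pics/{n}0_raw.png",im[:,:,::-1]); print(n,camera_info(n))
print(camera_info("wrist"))
E
```

```text
pics
['PlanningError', 'camera_info', 'get_image', 'grip_point_offset', 'observe', 'sign_off']
{'clock': 0.0, 'joints': array([ 1.21139011,  0.4352413 ,  0.02500914,  1.57405962, -0.01157896,
        1.13401121, -0.07513638]), 'dq': array([ 7.78093720e-05, -3.08082419e-04, -7.13028381e-05, -8.61751560e-04,
       -1.28479429e-03, -5.17050614e-05, -6.98116990e-05]), 'joint_efforts': array([-2.48737260e-04, -6.67846870e+01,  9.84649099e-01, -3.14473951e+01,
       -6.07324555e-02,  4.25805361e-02,  2.49581562e-04]), 'position': array([ 0.15853798, -0.60404532,  0.22594853]), 'ee_rot': array([-3.11423919e+00, -4.01884943e-01,  5.90905363e-04]), 'force': array([-0.43103775,  0.21909976, -0.17452408]), 'ft_torque': array([-0.02341494,  0.0342083 ,  0.00041062]), 'width': 0.9958340052881118}
0.0188
scene {'fx': 504.99544878286116, 'fy': 504.99544878286116, 'cx': 277.8707943108141, 'cy': 206.4350018809775, 'distortion': array([-0.00041452,  0.        ,  0.        ,  0.        ,  0.        ]), 'eye': array([1.28939288, 0.52223037, 1.19717644]), 'rotation': array([-1.24269043, -2.33989176,  0
[... 170 characters left out ...]
.        ,  0.        ,  0.        ]), 'eye': array([ 0.44892944, -0.00631753,  1.39953735]), 'rotation': array([-2.16832473,  2.20648029, -0.06773491])}
{'fx': 302.93200228959427, 'fy': 302.93200228959427, 'cx': 282.29130530442944, 'cy': 203.80317986505054, 'distortion': array([-0.06696266,  0.        ,  0.        ,  0.        ,  0.        ]), 'hand_eye': array([[ 1.56568969e-03, -9.69883859e-01, -2.43562823e-01,
         6.53820876e-02],
       [ 9.99998758e-01,  1.56270187e-03,  2.05484646e-04,
        -1.09881686e-03],
       [ 1.81319838e-04, -2.43562842e-01,  9.69885101e-01,
        -1.57535127e-01],
       [ 0.00000000e+00,  0.00000000e+00,  0.00000000e+00,
         1.00000000e+00]])}
```

View pics/top0.png

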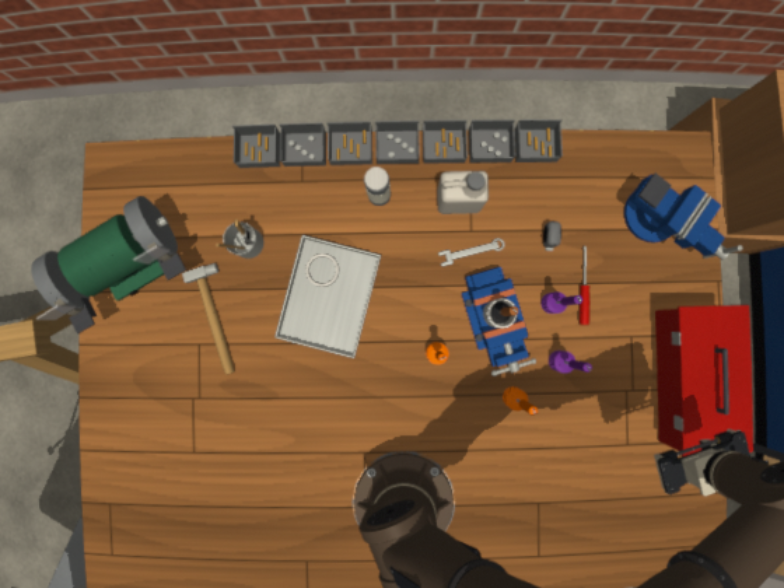

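View pics/scene0.png

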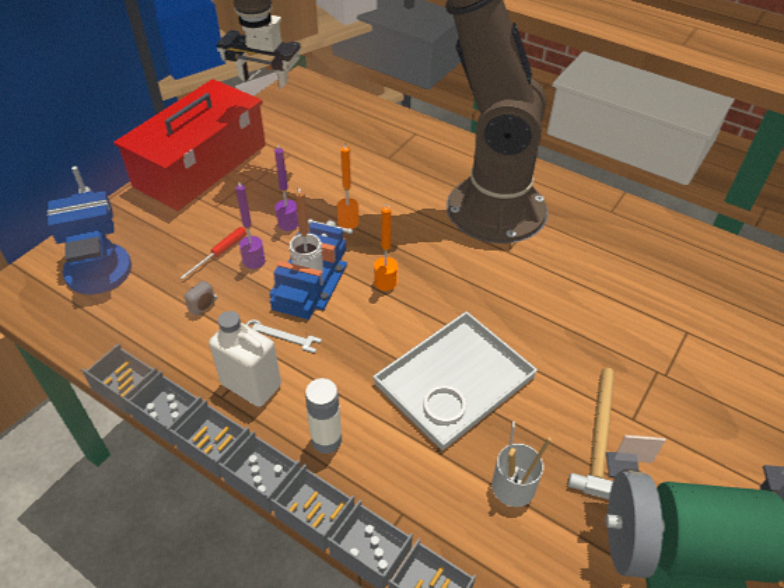

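Run:
```python
import cv2,numpy as np
a=cv2.imread("pics/top0_raw.png")[180:270,315:415]; b=cv2.imread("pics/scene0_raw.png")[120:220,180:280]
c=np.zeros((600,800,3),np.uint8)
a=cv2.resize(a,(400,360),interpolation=cv2.INTER_CUBIC); b=cv2.resize(b,(400,400),interpolation=cv2.INTER_CUBIC)
c[:360,:400]=a;c[:400,400:]=b
cv2.imwrite("pics/crop1.png",c)
```

```text
(no output)
```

View pics/crop1.png

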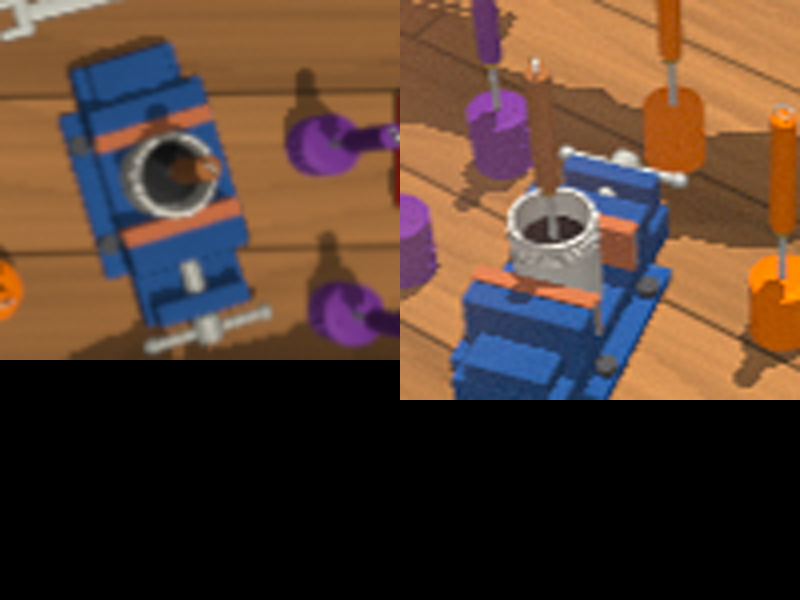

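```bash
cat > h.py <<'E'
import cv2,numpy as np
from cell import *
def ray(n,p):
    c=camera_info(n); K=np.array([[c['fx'],0,c['cx']],[0,c['fy'],c['cy']],[0,0,1]])
    u=cv2.undistortPoints(np.array([[p]],float),K,c['distortion'])[0,0]
    R=cv2.Rodrigues(c['rotation'])[0]; return c['eye'],R@np.array([u[0],u[1],1])
def at(n,p,z):
    e,d=ray(n,p); return e+d*(z-e[2])/d[2]
E
python3 - <<'E'
from h import *
np.set_printoptions(precision=4,suppress=True)
print("rim",at("top",(357.6,223.2),.119),at("scene",(218.3,175.5),.119))
print("end",at("top",(366.8,221.9),.264),at("scene",(214.3,137.5),.264))
for p in [(302,236),(380,254),(354,356),(277,338)]: print("tray",at("top",np.array(p)/1.4,.028))
print("collar",at("top",np.array((323,270))/1.4,.017))
# lookalike handle tops (z~.225+.0) 
for p in [(437,350),(530,407),(576,300),(586,367)]: print("la top",at("top",np.array(p)/1.4,.22))
for p in [(386,210),(346,150),(241,185),(281,150)]: print("la scene",at("scene",np.array(p)/1.4,.225))
for p in [(150,62),(238,308)]: print("vise axis",at("top",(315+p[0]/4,180+p[1]/4),.0))
for p in [(475,252)]: print("spanner",at("top",np.array(p)/1.4,.0))
for p in [(493,367)]: print("tommy",at("top",np.array(p)/1.4,.05))
E
```

```text
rim [ 0.4667 -0.2346  0.119 ] [ 0.4749 -0.2318  0.119 ]
end [ 0.4679 -0.2356  0.264 ] [ 0.4704 -0.2351  0.264 ]
tray [0.6681 0.2413 0.028 ]
tray [0.6189 0.0461 0.028 ]
tray [0.3671 0.1142 0.028 ]
tray [0.4141 0.3054 0.028 ]
collar [0.5825 0.1904 0.017 ]
la top [ 0.3883 -0.079   0.22  ]
la top [ 0.263  -0.2749  0.22  ]
la top [ 0.4888 -0.3812  0.22  ]
la top [ 0.3447 -0.3986  0.22  ]
la scene [ 0.3795 -0.0864  0.225 ]
la scene [ 0.263  -0.2735  0.225 ]
la scene [ 0.4879 -0.3856  0.225 ]
la scene [ 0.3456 -0.3937  0.225 ]
vise axis [ 0.5671 -0.2404  0.    ]
vise axis [ 0.3476 -0.3131  0.    ]
spanner [ 0.6234 -0.1947  0.    ]
tommy [ 0.3355 -0.2249  0.05  ]
```

Call:
drive_tool:
  increments:
    - {"grip": -1, "tz": 0.12}
    - {"grip": -1, "tz": 0.23}
    - {"grip": -1, "tx": 0.777, "ty": 0.922, "tz": 0.23, "turn": 1}
    - {"grip": -1, "tx": 0.777, "ty": 0.922, "tz": 0.23, "turn": 1}
    - {"grip": -1, "tx": 0.777, "ty": 0.922, "tz": 0.23, "turn": 1}
    - {"grip": -1, "tx": 0.777, "ty": 0.922, "tz": 0.23, "turn": 1}
    - {"grip": -1, "tx": 0.777, "ty": 0.922, "tz": 0.23, "turn": 1}
    - {"grip": -1, "tx": 0.777, "ty": 0.922, "tz": 0.23, "turn": 1}
    - {"grip": -1, "tx": 0.777, "ty": 0.922, "tz": 0.23, "turn": 1}
    - {"grip": -1, "tx": 0.777, "ty": 0.922, "tz": 0.23, "turn": 1}
    - {"grip": -1, "tx": 0.777, "ty": 0.922, "tz": 0.23, "turn": 1}
    - {"grip": -1, "tx": 0.777, "ty": 0.922, "tz": 0.23, "turn": 1}
    - {"grip": -1, "tx": 0.777, "ty": 0.922, "tz": 0.23, "turn": 1}
    - {"grip": -1, "tx": 0.777, "ty": 0.922, "tz": 0.23, "turn": 1}
    - {"grip": -1, "tx": 0.777, "ty": 0.922, "tz": 0.23, "turn": 1}
    - {"grip": -1, "tx": 0.777, "ty": 0.922, "tz": 0.23, "turn": 1}
  newtons: 25

```text
invalid input
```

Run:
```python
from h import *
np.set_printoptions(precision=4,suppress=True)
s=observe();print(s['clock'],s['position'],s['ee_rot'],s['joints'],s['width'])
T=np.eye(4);T[:3,:3]=cv2.Rodrigues(s['ee_rot'])[0];T[:3,3]=s['position'];print(T)
np.save('Tw.npy',T)
im=get_image("wrist");cv2.imwrite("pics/w1.png",im[:,:,::-1])
```

```text
0.1 [ 0.1586 -0.6041  0.226 ] [-3.1144 -0.402   0.0005] [ 1.2114  0.4351  0.025   1.574  -0.0116  1.134  -0.0751] 1.001855207928131
[[ 0.9672  0.2539 -0.0005  0.1586]
 [ 0.2539 -0.9672  0.0013 -0.6041]
 [-0.0001 -0.0014 -1.      0.226 ]
 [ 0.      0.      0.      1.    ]]
```

View pics/w1.png

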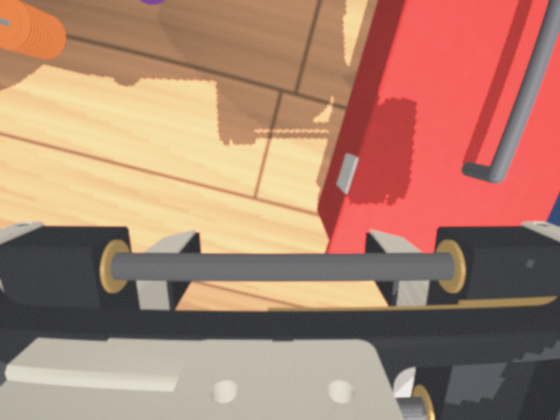

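The move was refused and the arm is still at its start; the wrist view shows only the open fingers, bench and red toolbox. I'm sending it again with all five keys in every row.

Call:
drive_tool:
  increments:
    - {"grip": -1, "tx": 0, "ty": 0, "tz": 0.12, "turn": 0}
    - {"grip": -1, "tx": 0, "ty": 0, "tz": 0.23, "turn": 0}
    - {"grip": -1, "tx": 0.777, "ty": 0.922, "tz": 0.23, "turn": 1}
    - {"grip": -1, "tx": 0.777, "ty": 0.922, "tz": 0.23, "turn": 1}
    - {"grip": -1, "tx": 0.777, "ty": 0.922, "tz": 0.23, "turn": 1}
    - {"grip": -1, "tx": 0.777, "ty": 0.922, "tz": 0.23, "turn": 1}
    - {"grip": -1, "tx": 0.777, "ty": 0.922, "tz": 0.23, "turn": 1}
    - {"grip": -1, "tx": 0.777, "ty": 0.922, "tz": 0.23, "turn": 1}
    - {"grip": -1, "tx": 0.777, "ty": 0.922, "tz": 0.23, "turn": 1}
    - {"grip": -1, "tx": 0.777, "ty": 0.922, "tz": 0.23, "turn": 1}
    - {"grip": -1, "tx": 0.777, "ty": 0.922, "tz": 0.23, "turn": 1}
    - {"grip": -1, "tx": 0.777, "ty": 0.922, "tz": 0.23, "turn": 1}
    - {"grip": -1, "tx": 0.777, "ty": 0.922, "tz": 0.23, "turn": 1}
    - {"grip": -1, "tx": 0.777, "ty": 0.922, "tz": 0.23, "turn": 1}
    - {"grip": -1, "tx": 0.777, "ty": 0.922, "tz": 0.23, "turn": 1}
    - {"grip": -1, "tx": 0.777, "ty": 0.922, "tz": 0.23, "turn": 1}
  newtons: 25

```text
clock: 1.75
position: [0.4685, -0.2368, 0.318]
ee_rot: [-2.499, -1.902, 0.002]
force: [-0.1, -0.4, -0.0]
width: 0.999
```

Run:
```python
from h import *
np.set_printoptions(precision=4,suppress=True)
s=observe();print(s['clock'],s['position'],s['joints'])
T=np.eye(4);T[:3,:3]=cv2.Rodrigues(s['ee_rot'])[0];T[:3,3]=s['position'];print(T)
np.save('Tw.npy',T)
im=get_image("wrist");cv2.imwrite("pics/w2.png",im[:,:,::-1])
c=camera_info("wrist");K=np.array([[c['fx'],0,c['cx']],[0,c['fy'],c['cy']],[0,0,1]])
W=np.linalg.inv(T@c['hand_eye'])
for p in [(.469,-.2355,.264),(.470,-.234,.119)]:
    q=(W@np.r_[p,1])[:3];print(cv2.projectPoints(q[None],np.zeros(3),np.zeros(3),K,c['distortion'])[0].ravel())
```

```text
1.75 [ 0.4685 -0.2368  0.318 ] [ 0.6825  0.2391 -0.3953  1.6447  0.0961  1.2785 -0.    ]
[[ 0.2662  0.9639 -0.0017  0.4685]
 [ 0.9639 -0.2662 -0.0002 -0.2368]
 [-0.0006 -0.0016 -1.      0.318 ]
 [ 0.      0.      0.      1.    ]]
[282.9411 219.3508]
[283.3642 182.2496]
```

View pics/w2.png

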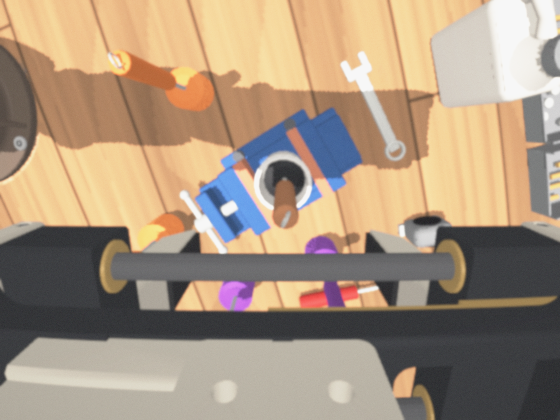

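The wrist view shows the handle end at (285,217) and the bowl mouth centred at (283,181). Both are within about 2 px of where I predicted them. Next I descend and grip.

Call:
drive_tool:
  increments:
    - {"grip": -1, "tx": 0.002, "ty": 0.003, "tz": -0.1, "turn": 0}
    - {"grip": -1, "tx": 0.002, "ty": 0.003, "tz": -0.2, "turn": 0}
    - {"grip": -1, "tx": 0.002, "ty": 0.003, "tz": -0.262, "turn": 0}
    - {"grip": -1, "tx": 0.002, "ty": 0.003, "tz": -0.262, "turn": 0}
    - {"grip": 1, "tx": 0.002, "ty": 0.003, "tz": -0.262, "turn": 0}
    - {"grip": 1, "tx": 0.002, "ty": 0.003, "tz": -0.262, "turn": 0}
    - {"grip": 1, "tx": 0.002, "ty": 0.003, "tz": -0.262, "turn": 0}
    - {"grip": 1, "tx": 0.002, "ty": 0.003, "tz": -0.262, "turn": 0}
    - {"grip": 1, "tx": 0.002, "ty": 0.003, "tz": -0.262, "turn": 0}
    - {"grip": 1, "tx": 0.002, "ty": 0.003, "tz": -0.262, "turn": 0}
    - {"grip": 1, "tx": 0.002, "ty": 0.003, "tz": -0.262, "turn": 0}
    - {"grip": 1, "tx": 0.002, "ty": 0.003, "tz": -0.262, "turn": 0}
  newtons: 25

```text
clock: 3.0
position: [0.4694, -0.2354, 0.2133]
ee_rot: [-2.499, -1.903, 0.002]
force: [-0.7, -1.1, 0.0]
width: 0.351
```

Call:
drive_tool:
  increments:
    - {"grip": 1, "tx": 0, "ty": 0, "tz": 0, "turn": 0}
    - {"grip": 1, "tx": 0, "ty": 0, "tz": 0, "turn": 0}
    - {"grip": 1, "tx": 0, "ty": 0, "tz": 0, "turn": 0}
    - {"grip": 1, "tx": 0, "ty": 0, "tz": 0, "turn": 0}
    - {"grip": 1, "tx": 0, "ty": 0, "tz": 0, "turn": 0}
  newtons: 25

```text
clock: 3.5
position: [0.4694, -0.2354, 0.2133]
ee_rot: [-2.499, -1.903, 0.002]
force: [-0.0, 0.8, -0.7]
width: 0.21
```

Call:
drive_tool:
  increments:
    - {"grip": 1, "tx": 0, "ty": 0, "tz": 0.04, "turn": 0}
    - {"grip": 1, "tx": 0, "ty": 0, "tz": 0.08, "turn": 0}
    - {"grip": 1, "tx": 0, "ty": 0, "tz": 0.11, "turn": 0}
    - {"grip": 1, "tx": 0, "ty": 0, "tz": 0.127, "turn": 0}
    - {"grip": 1, "tx": 0, "ty": 0, "tz": 0.127, "turn": 0}
    - {"grip": 1, "tx": 0, "ty": 0, "tz": 0.127, "turn": 0}
  newtons: 25

```text
clock: 4.1
position: [0.4691, -0.2353, 0.2636]
ee_rot: [-2.498, -1.902, 0.003]
force: [-0.3, 0.8, -0.1]
width: 0.216
```

Run:
```python
from h import *
s=observe();print(s['clock'],s['position'],s['force'],s['ft_torque'])
a=get_image("scene")[:,:,::-1][90:215,150:290];b=get_image("wrist")[:,:,::-1][100:240,200:360]
c=np.zeros((560,800,3),np.uint8);c[:450,:420]=cv2.resize(a,(420,375),interpolation=2)[:375] if 0 else np.pad(cv2.resize(a,(420,375),interpolation=2),((0,75),(0,0),(0,0)));c[:333,420:]=cv2.resize(b,(380,333),interpolation=2)
cv2.imwrite("pics/c2.png",c)
```

```text
4.1 [ 0.46909763 -0.23534907  0.26358307] [-0.32198138  0.82182155 -0.05672019] [ 0.02887767 -0.08757061 -0.0466386 ]
```

View pics/c2.png

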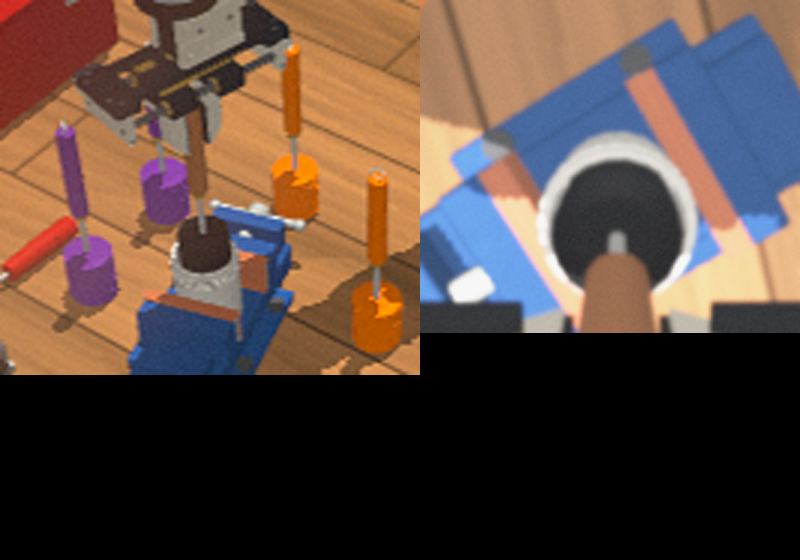

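Half of the bristle head stands out of the mouth (scene crop, 203,245) and it sits centred in the bore. Now the rest of the strokes.

Call:
drive_tool:
  increments:
    - {"grip": 1, "tx": 0, "ty": 0, "tz": -0.05, "turn": 0}
    - {"grip": 1, "tx": 0, "ty": 0, "tz": -0.1, "turn": 0}
    - {"grip": 1, "tx": 0, "ty": 0, "tz": -0.128, "turn": 0}
    - {"grip": 1, "tx": 0, "ty": 0, "tz": -0.128, "turn": 0}
    - {"grip": 1, "tx": 0, "ty": 0, "tz": -0.128, "turn": 0}
    - {"grip": 1, "tx": 0, "ty": 0, "tz": -0.08, "turn": 0}
    - {"grip": 1, "tx": 0, "ty": 0, "tz": -0.03, "turn": 0}
    - {"grip": 1, "tx": 0, "ty": 0, "tz": 0, "turn": 0}
    - {"grip": 1, "tx": 0, "ty": 0, "tz": 0, "turn": 0}
    - {"grip": 1, "tx": 0, "ty": 0, "tz": 0, "turn": 0}
    - {"grip": 1, "tx": 0, "ty": 0, "tz": -0.05, "turn": 0}
    - {"grip": 1, "tx": 0, "ty": 0, "tz": -0.1, "turn": 0}
    - {"grip": 1, "tx": 0, "ty": 0, "tz": -0.128, "turn": 0}
    - {"grip": 1, "tx": 0, "ty": 0, "tz": -0.128, "turn": 0}
    - {"grip": 1, "tx": 0, "ty": 0, "tz": -0.128, "turn": 0}
  newtons: 25

```text
clock: 5.7
position: [0.4687, -0.2352, 0.2116]
ee_rot: [-2.497, -1.901, 0.004]
force: [1.0, 0.7, -0.6]
width: 0.212
```

Call:
drive_tool:
  increments:
    - {"grip": 1, "tx": 0, "ty": 0, "tz": 0.05, "turn": 0}
    - {"grip": 1, "tx": 0, "ty": 0, "tz": 0.1, "turn": 0}
    - {"grip": 1, "tx": 0, "ty": 0, "tz": 0.127, "turn": 0}
    - {"grip": 1, "tx": 0, "ty": 0, "tz": 0.127, "turn": 0}
    - {"grip": 1, "tx": 0, "ty": 0, "tz": 0.127, "turn": 0}
    - {"grip": 1, "tx": 0, "ty": 0, "tz": 0.08, "turn": 0}
    - {"grip": 1, "tx": 0, "ty": 0, "tz": 0.03, "turn": 0}
    - {"grip": 1, "tx": 0, "ty": 0, "tz": -0.001, "turn": 0}
    - {"grip": 1, "tx": 0, "ty": 0, "tz": -0.001, "turn": 0}
    - {"grip": 1, "tx": 0, "ty": 0, "tz": -0.001, "turn": 0}
    - {"grip": 1, "tx": 0, "ty": 0, "tz": -0.001, "turn": 0}
  newtons: 25

```text
clock: 6.8
position: [0.4688, -0.2351, 0.2113]
ee_rot: [-2.497, -1.902, 0.004]
force: [-0.4, 1.0, -0.2]
width: 0.213
```

Call:
drive_tool:
  increments:
    - {"grip": 1, "tx": 0, "ty": 0, "tz": 0.1, "turn": 0}
    - {"grip": 1, "tx": 0, "ty": 0, "tz": 0.2, "turn": 0}
    - {"grip": 1, "tx": 0, "ty": 0, "tz": 0.3, "turn": 0}
    - {"grip": 1, "tx": 0, "ty": 0, "tz": 0.4, "turn": 0}
    - {"grip": 1, "tx": 0, "ty": 0, "tz": 0.4, "turn": 0}
    - {"grip": 1, "tx": 0.029, "ty": 0.083, "tz": 0.4, "turn": 0}
    - {"grip": 1, "tx": 0.058, "ty": 0.166, "tz": 0.4, "turn": 0}
    - {"grip": 1, "tx": 0.087, "ty": 0.249, "tz": 0.4, "turn": 0}
    - {"grip": 1, "tx": 0.116, "ty": 0.332, "tz": 0.4, "turn": 0}
    - {"grip": 1, "tx": 0.145, "ty": 0.415, "tz": 0.4, "turn": 0}
    - {"grip": 1, "tx": 0.174, "ty": 0.498, "tz": 0.4, "turn": 0}
    - {"grip": 1, "tx": 0.203, "ty": 0.581, "tz": 0.4, "turn": 0}
    - {"grip": 1, "tx": 0.232, "ty": 0.664, "tz": 0.4, "turn": 0}
    - {"grip": 1, "tx": 0.261, "ty": 0.747, "tz": 0.4, "turn": 0}
    - {"grip": 1, "tx": 0.291, "ty": 0.829, "tz": 0.4, "turn": 0}
    - {"grip": 1, "tx": 0.291, "ty": 0.829, "tz": 0.4, "turn": 0}
    - {"grip": 1, "tx": 0.291, "ty": 0.829, "tz": 0.3, "turn": 0}
    - {"grip": 1, "tx": 0.291, "ty": 0.829, "tz": 0.2, "turn": 0}
    - {"grip": 1, "tx": 0.291, "ty": 0.829, "tz": 0.2, "turn": 0}
    - {"grip": 1, "tx": 0.291, "ty": 0.829, "tz": 0.2, "turn": 0}
  newtons: 25

```text
clock: 8.8
position: [0.5851, 0.0959, 0.2919]
ee_rot: [-2.497, -1.901, 0.005]
force: [-0.3, 0.6, 0.3]
width: 0.212
```

Run:
```python
from h import *
s=observe();print(s['clock'],s['position'],s['ee_rot'],s['force'],s['joints'])
a=get_image("scene")[:,:,::-1][100:380,150:430];b=get_image("wrist")[:,:,::-1]
c=np.zeros((560,800,3),np.uint8);c[:400,:400]=cv2.resize(a,(400,400),interpolation=2);c[:300,400:]=cv2.resize(b,(400,300))
cv2.imwrite("pics/c3.png",c)
```

```text
8.8 [0.58511693 0.09587974 0.29185468] [-2.49725061 -1.90073141  0.00485504] [-0.27091569  0.6482691   0.27625493] [ 0.13452623  0.39910809 -0.55285077  1.51745858  0.21159873  1.28954187
 -0.71241535]
```

View pics/c3.png

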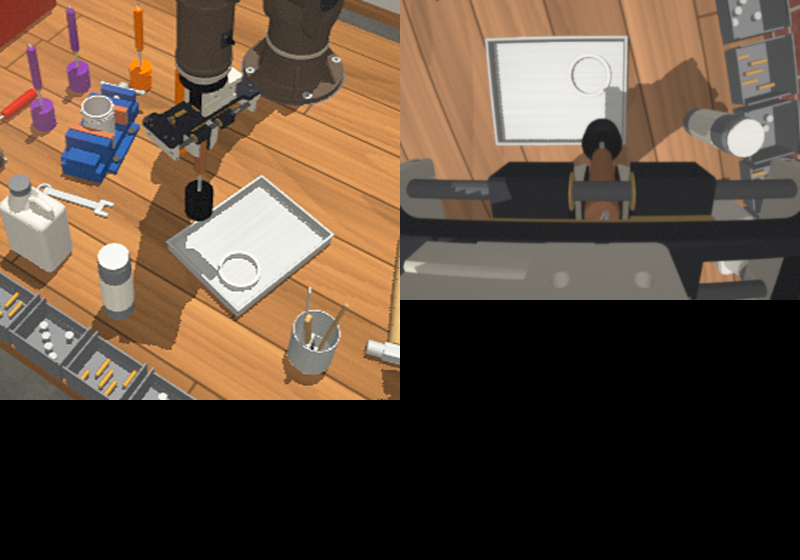

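The brush hangs straight, with its head just inside the tray's right rim and clear of the collar. I'll lower it into the tray, then lever the head against the rim at low grip so the brush pivots in the pads.

Call:
drive_tool:
  increments:
    - {"grip": 1, "tx": 0, "ty": 0, "tz": -0.09, "turn": 0}
    - {"grip": 1, "tx": 0, "ty": 0, "tz": -0.18, "turn": 0}
    - {"grip": 1, "tx": 0, "ty": 0, "tz": -0.24, "turn": 0}
    - {"grip": 1, "tx": 0, "ty": 0, "tz": -0.263, "turn": 0}
    - {"grip": 1, "tx": 0, "ty": 0, "tz": -0.263, "turn": 0}
    - {"grip": 1, "tx": 0, "ty": 0, "tz": -0.263, "turn": 0}
  newtons: 25

```text
clock: 9.5
position: [0.5875, 0.0971, 0.1905]
ee_rot: [-2.499, -1.902, -0.005]
force: [-0.3, -0.3, -0.6]
width: 0.213
```

Call:
drive_tool:
  increments:
    - {"grip": 1, "tx": 0, "ty": 0, "tz": 0, "turn": 0}
    - {"grip": 1, "tx": -0.007, "ty": -0.025, "tz": 0, "turn": 0}
    - {"grip": 1, "tx": -0.015, "ty": -0.053, "tz": 0, "turn": 0}
    - {"grip": 1, "tx": -0.023, "ty": -0.082, "tz": 0.001, "turn": 0}
    - {"grip": 1, "tx": -0.03, "ty": -0.11, "tz": 0, "turn": 0}
    - {"grip": 1, "tx": -0.038, "ty": -0.137, "tz": -0.005, "turn": 0}
    - {"grip": 1, "tx": -0.046, "ty": -0.164, "tz": -0.011, "turn": 0}
    - {"grip": 1, "tx": -0.053, "ty": -0.19, "tz": -0.019, "turn": 0}
    - {"grip": 1, "tx": -0.06, "ty": -0.216, "tz": -0.029, "turn": 0}
    - {"grip": 1, "tx": -0.067, "ty": -0.241, "tz": -0.04, "turn": 0}
    - {"grip": 1, "tx": -0.067, "ty": -0.241, "tz": -0.04, "turn": 0}
  newtons: 8

```text
clock: 10.6
position: [0.5599, -0.0015, 0.1736]
ee_rot: [-2.501, -1.899, -0.002]
force: [-0.6, 0.2, -0.7]
width: 0.212
```

Run:
```python
from h import *
s=observe();print(s['clock'],s['position'],s['ee_rot'],s['force'],s['width'])
a=get_image("scene")[:,:,::-1][130:330,180:380];b=get_image("wrist")[:,:,::-1]
c=np.zeros((400,800,3),np.uint8);c[:400,:400]=cv2.resize(a,(400,400),interpolation=2);c[:300,400:]=cv2.resize(b,(400,300))
cv2.imwrite("pics/c4.png",c)
```

```text
10.6 [ 0.55985009 -0.00153451  0.17357465] [-2.50135238e+00 -1.89944818e+00 -2.09979694e-03] [-0.5663502   0.21738201 -0.70915744] 0.2122987829283684
```

View pics/c4.png

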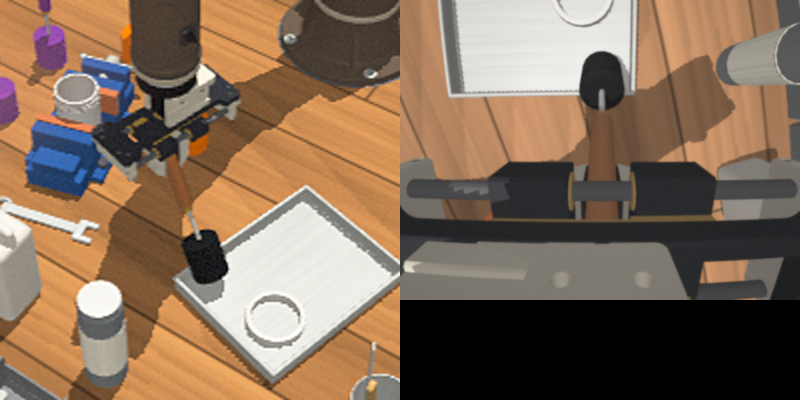

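The brush is pivoting as planned, about 25° so far, and the forces are negligible. I'll carry on to level.

Call:
drive_tool:
  increments:
    - {"grip": 1, "tx": -0.006, "ty": -0.022, "tz": -0.018, "turn": 0}
    - {"grip": 1, "tx": -0.012, "ty": -0.045, "tz": -0.036, "turn": 0}
    - {"grip": 1, "tx": -0.018, "ty": -0.067, "tz": -0.052, "turn": 0}
    - {"grip": 1, "tx": -0.024, "ty": -0.088, "tz": -0.068, "turn": 0}
    - {"grip": 1, "tx": -0.035, "ty": -0.125, "tz": -0.106, "turn": 0}
    - {"grip": 1, "tx": -0.044, "ty": -0.16, "tz": -0.149, "turn": 0}
    - {"grip": 1, "tx": -0.051, "ty": -0.185, "tz": -0.194, "turn": 0}
    - {"grip": 1, "tx": -0.057, "ty": -0.207, "tz": -0.244, "turn": 0}
    - {"grip": 1, "tx": -0.061, "ty": -0.221, "tz": -0.294, "turn": 0}
    - {"grip": 1, "tx": -0.064, "ty": -0.23, "tz": -0.347, "turn": 0}
    - {"grip": 1, "tx": -0.064, "ty": -0.23, "tz": -0.347, "turn": 0}
    - {"grip": 1, "tx": -0.064, "ty": -0.23, "tz": -0.347, "turn": 0}
  newtons: 8

```text
clock: 11.9
position: [0.5345, -0.0916, 0.0354]
ee_rot: [-2.499, -1.901, -0.004]
force: [0.2, -0.3, 0.1]
width: 0.212
```

Run:
```python
from h import *
s=observe();print(s['clock'],s['position'],s['ee_rot'],s['force'],s['width'])
a=get_image("scene")[:,:,::-1][130:330,150:350];b=get_image("wrist")[:,:,::-1]
c=np.zeros((400,800,3),np.uint8);c[:400,:400]=cv2.resize(a,(400,400),interpolation=2);c[:300,400:]=cv2.resize(b,(400,300))
cv2.imwrite("pics/c5.png",c)
```

```text
11.9 [ 0.53448819 -0.09161199  0.03542613] [-2.49889806 -1.900941   -0.00352787] [ 0.23298999 -0.33084466  0.05407912] 0.21199738705330032
```

View pics/c5.png

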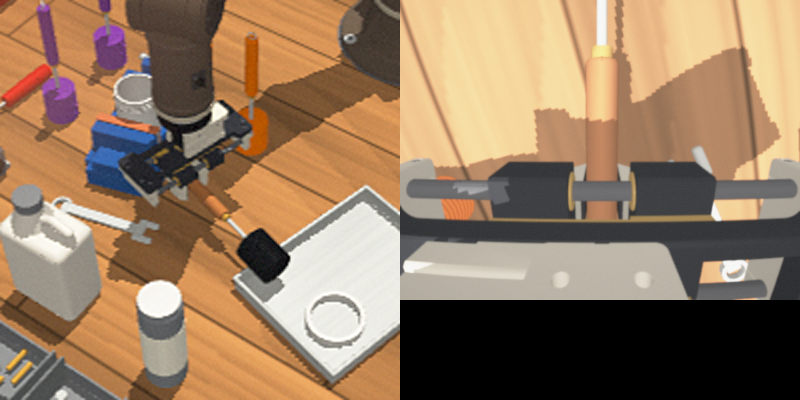

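Call:
drive_tool:
  increments:
    - {"grip": 1, "tx": 0, "ty": 0, "tz": 0, "turn": 0}
    - {"grip": 1, "tx": 0, "ty": 0, "tz": 0, "turn": 0}
    - {"grip": 1, "tx": 0, "ty": 0, "tz": 0, "turn": 0}
    - {"grip": 1, "tx": 0, "ty": 0, "tz": 0.04, "turn": 0}
    - {"grip": 1, "tx": 0, "ty": 0, "tz": 0.1, "turn": 0}
    - {"grip": 1, "tx": 0, "ty": 0, "tz": 0.16, "turn": 0}
    - {"grip": 1, "tx": 0, "ty": 0, "tz": 0.22, "turn": 0}
    - {"grip": 1, "tx": 0, "ty": 0, "tz": 0.28, "turn": 0}
    - {"grip": 1, "tx": 0, "ty": 0, "tz": 0.34, "turn": 0}
    - {"grip": 1, "tx": 0, "ty": 0, "tz": 0.363, "turn": 0}
    - {"grip": 1, "tx": -0.018, "ty": 0.075, "tz": 0.363, "turn": 0}
    - {"grip": 1, "tx": -0.036, "ty": 0.15, "tz": 0.363, "turn": 0}
    - {"grip": 1, "tx": -0.054, "ty": 0.225, "tz": 0.363, "turn": 0}
    - {"grip": 1, "tx": -0.072, "ty": 0.302, "tz": 0.363, "turn": 0}
    - {"grip": 1, "tx": -0.072, "ty": 0.302, "tz": 0.363, "turn": 0}
    - {"grip": 1, "tx": -0.072, "ty": 0.302, "tz": 0.363, "turn": 0}
    - {"grip": 1, "tx": -0.072, "ty": 0.302, "tz": 0.363, "turn": 0}
    - {"grip": 1, "tx": -0.072, "ty": 0.302, "tz": 0.363, "turn": 0}
  newtons: 45

```text
clock: 13.8
position: [0.5069, 0.0283, 0.1813]
ee_rot: [-2.502, -1.9, -0.005]
force: [0.1, -0.2, -0.5]
width: 0.206
```

Run:
```python
from h import *
s=observe();print(s['clock'],s['position'],s['ee_rot'],s['force'],s['width'])
g=s['position']+np.array([0,0,.0188]); n=cv2.Rodrigues(s['ee_rot'])[0][:,0]
im=get_image("scene")[:,:,::-1].copy();cv2.imwrite("pics/s6_raw.png",im)
t=get_image("top")[:,:,::-1].copy();cv2.imwrite("pics/t6_raw.png",t)
# predicted head outline corners for tilt (deg, + = head up)
k=camera_info("scene");K=np.array([[k['fx'],0,k['cx']],[0,k['fy'],k['cy']],[0,0,1]]);R=cv2.Rodrigues(k['rotation'])[0]
def pr(p):
    q=R.T@(p-k['eye']);return cv2.projectPoints(q[None],np.zeros(3),np.zeros(3),K,k['distortion'])[0].ravel()
z0=np.array([0,0,1.])
p0=pr(g+n*.15).astype(int);x0,y0=p0[0]-60,p0[1]-50
a=cv2.resize(im[y0:y0+100,x0:x0+120],None,fx=4,fy=4,interpolation=2)
for tilt,col in((-10,(0,0,255)),(0,(0,255,0)),(10,(255,0,0))):
    r=np.radians(tilt);d=n*np.cos(r)+z0*np.sin(r)
    for u in(.083,.131,.191):
        q=(pr(g+d*u)-[x0,y0])*4;cv2.circle(a,tuple(np.int32(q)),3,col,-1)
b=cv2.resize(t[130:270,130:290],(320,280),interpolation=2)
c=np.zeros((400,800,3),np.uint8);c[:,:480]=a;c[:280,480:]=b
cv2.imwrite("pics/c6.png",c)
```

```text
13.8 [0.50686277 0.02830877 0.18132556] [-2.5015858  -1.90016327 -0.00541035] [ 0.13724411 -0.17780277 -0.46282695] 0.20631165293245954
```

View pics/c6.png

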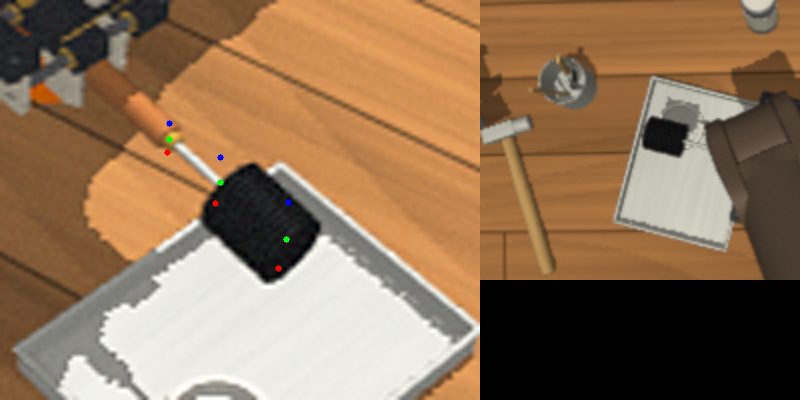

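The head is over the tray, but the overlay puts it about 6° head-down: the foot is at about (295,255), against (286,239) if level. I'll dip it on the rim again with a firmer grip and a small overshoot to trim it level.

Call:
drive_tool:
  increments:
    - {"grip": 1, "tx": 0.025, "ty": -0.09, "tz": 0, "turn": 0}
    - {"grip": 1, "tx": 0.05, "ty": -0.18, "tz": 0, "turn": 0}
    - {"grip": 1, "tx": 0.076, "ty": -0.276, "tz": 0, "turn": 0}
    - {"grip": 1, "tx": 0.076, "ty": -0.276, "tz": -0.08, "turn": 0}
    - {"grip": 1, "tx": 0.076, "ty": -0.276, "tz": -0.16, "turn": 0}
    - {"grip": 1, "tx": 0.076, "ty": -0.276, "tz": -0.24, "turn": 0}
    - {"grip": 1, "tx": 0.076, "ty": -0.276, "tz": -0.3, "turn": 0}
    - {"grip": 1, "tx": 0.076, "ty": -0.276, "tz": -0.33, "turn": 0}
    - {"grip": 1, "tx": 0.076, "ty": -0.276, "tz": -0.36, "turn": 0}
    - {"grip": 1, "tx": 0.076, "ty": -0.276, "tz": -0.39, "turn": 0}
    - {"grip": 1, "tx": 0.076, "ty": -0.276, "tz": -0.39, "turn": 0}
    - {"grip": 1, "tx": 0.076, "ty": -0.276, "tz": -0.39, "turn": 0}
  newtons: 50

```text
clock: 15.1
position: [0.5379, -0.0817, 0.026]
ee_rot: [2.501, 1.901, 0.007]
force: [-0.3, -0.3, 1.2]
width: 0.203
```

Call:
drive_tool:
  increments:
    - {"grip": 1, "tx": 0, "ty": 0, "tz": 0, "turn": 0}
    - {"grip": 1, "tx": 0, "ty": 0, "tz": 0, "turn": 0}
    - {"grip": 1, "tx": 0, "ty": 0, "tz": 0.03, "turn": 0}
    - {"grip": 1, "tx": 0, "ty": 0, "tz": 0.08, "turn": 0}
    - {"grip": 1, "tx": 0, "ty": 0, "tz": 0.14, "turn": 0}
    - {"grip": 1, "tx": 0, "ty": 0, "tz": 0.2, "turn": 0}
    - {"grip": 1, "tx": 0, "ty": 0, "tz": 0.26, "turn": 0}
    - {"grip": 1, "tx": 0, "ty": 0, "tz": 0.32, "turn": 0}
    - {"grip": 1, "tx": 0, "ty": 0, "tz": 0.37, "turn": 0}
    - {"grip": 1, "tx": 0, "ty": 0, "tz": 0.4, "turn": 0}
    - {"grip": 1, "tx": -0.02, "ty": 0.07, "tz": 0.4, "turn": 0}
    - {"grip": 1, "tx": -0.04, "ty": 0.14, "tz": 0.4, "turn": 0}
    - {"grip": 1, "tx": -0.06, "ty": 0.21, "tz": 0.4, "turn": 0}
    - {"grip": 1, "tx": -0.076, "ty": 0.276, "tz": 0.4, "turn": 0}
    - {"grip": 1, "tx": -0.076, "ty": 0.276, "tz": 0.4, "turn": 0}
    - {"grip": 1, "tx": -0.076, "ty": 0.276, "tz": 0.4, "turn": 0}
    - {"grip": 1, "tx": -0.076, "ty": 0.276, "tz": 0.4, "turn": 0}
  newtons: 60

```text
clock: 16.8
position: [0.5076, 0.0277, 0.186]
ee_rot: [2.502, 1.899, 0.006]
force: [-1.1, -0.5, -1.3]
width: 0.203
```

Run:
```python
from h import *
s=observe();print(s['clock'],s['position'],s['ee_rot'],s['force'],s['width'])
g=s['position']+np.array([0,0,.0188]); n=cv2.Rodrigues(s['ee_rot'])[0][:,0]
im=get_image("scene")[:,:,::-1].copy()
t=get_image("top")[:,:,::-1].copy();cv2.imwrite("pics/t7_raw.png",t);cv2.imwrite("pics/s7_raw.png",im)
k=camera_info("scene");K=np.array([[k['fx'],0,k['cx']],[0,k['fy'],k['cy']],[0,0,1]]);R=cv2.Rodrigues(k['rotation'])[0]
def pr(p):
    q=R.T@(p-k['eye']);return cv2.projectPoints(q[None],np.zeros(3),np.zeros(3),K,k['distortion'])[0].ravel()
z0=np.array([0,0,1.])
# black-pixel principal axis of the head vs. prediction
x0,y0=np.int32(pr(g+n*.15))-[60,50]
a=cv2.resize(im[y0:y0+100,x0:x0+120],None,fx=4,fy=4,interpolation=2)
for tilt,col in((-6,(0,0,255)),(0,(0,255,0)),(6,(255,0,0))):
    r=np.radians(tilt);d=n*np.cos(r)+z0*np.sin(r)
    for u in(.083,.131,.191):
        q=(pr(g+d*u)-[x0,y0])*4;cv2.circle(a,tuple(np.int32(q)),3,col,-1)
b=cv2.resize(t[130:270,130:290],(320,280),interpolation=2)
c=np.zeros((400,800,3),np.uint8);c[:,:480]=a;c[:280,480:]=b
cv2.imwrite("pics/c7.png",c)
```

```text
16.8 [0.50756176 0.02765289 0.18599587] [2.50173707 1.8989665  0.00628141] [-1.13783019 -0.51927132 -1.30451477] 0.20316701488219738
```

View pics/c7.png

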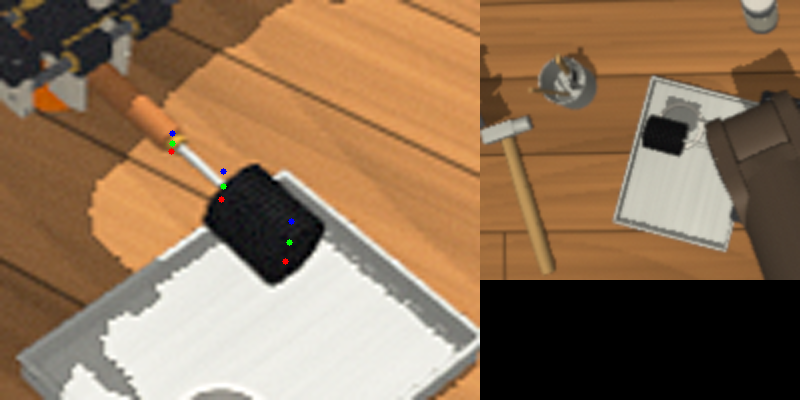

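```bash
cat > fit.py <<'E'
from h import *
from scipy.optimize import minimize
k=camera_info("scene");K=np.array([[k['fx'],0,k['cx']],[0,k['fy'],k['cy']],[0,0,1]]);R=cv2.Rodrigues(k['rotation'])[0]
def prs(P): return cv2.projectPoints((P-k['eye'])@R,np.zeros(3),np.zeros(3),K,k['distortion'])[0][:,0]
def fit(im,g,n):
    p=prs((g+n*.16)[None])[0];m=(im.max(2)<45).astype(np.uint8);w=np.zeros_like(m);cv2.circle(w,tuple(np.int32(p)),30,1,-1)
    m=cv2.morphologyEx(m*w,cv2.MORPH_OPEN,np.ones((3,3)));S=8
    l,c,st,ce=cv2.connectedComponentsWithStats(m);i=1+np.argmax(st[1:,4]);M=(c==i).astype(np.uint8)
    x0,y0=np.int32(p)-32;Mb=cv2.resize(M[y0:y0+64,x0:x0+64]*255,None,fx=S,fy=S,interpolation=1)>127
    th=np.linspace(0,2*np.pi,40);y=np.cross([0,0,1],n)
    def cost(v):
        t,s,dx,dy=v;r=np.radians(t);d=n*np.cos(r)+np.array([0,0,np.sin(r)]);e=np.cross(d,y)
        P=np.vstack([g+d*(s+u)+.0262*(np.outer(np.cos(th),y)+np.outer(np.sin(th),e)) for u in(-.06,0)])
        q=((prs(P)-[x0,y0]+.5+[dx,dy])*S).astype(np.float32);h=cv2.convexHull(np.int32(q));A=np.zeros(Mb.shape,np.uint8);cv2.fillConvexPoly(A,h,1)
        return ((A>0)^Mb).sum()/Mb.sum()+.002*(dx**2+dy**2)
    best=min((minimize(cost,[t,.193,0,0],method='Nelder-Mead',options=dict(initial_simplex=np.array([[t,.193,0,0],[t+4,.193,0,0],[t,.199,0,0],[t,.193,1,0],[t,.193,0,1]]))) for t in(-12,-6,0,6)),key=lambda r:r.fun)
    return best.x,best.fun
n=np.array([.264,.9645,0])
for f,p in(("s6",(.50686,.0283,.1813)),("s7",(.5076,.0277,.186))):
    print(f,*fit(cv2.imread(f"pics/{f}_raw.png"),np.array(p)+[0,0,.0188],n))
E
python3 fit.py
```

```text
s6 [-9.42281953  0.18651954  3.77152258 -2.11246631] 0.15912124203144254
s7 [-6.76836591  0.18813254  2.68841027 -1.67935842] 0.14239305414482578
```

```bash
cat > fit2.py <<'E'
import sys
from h import *
k=camera_info("scene");K=np.array([[k['fx'],0,k['cx']],[0,k['fy'],k['cy']],[0,0,1]]);R=cv2.Rodrigues(k['rotation'])[0]
def prs(P): return cv2.projectPoints((P-k['eye'])@R,np.zeros(3),np.zeros(3),K,k['distortion'])[0][:,0]
def run(im,g,n,thr):
    p=prs((g+n*.16)[None])[0];x0,y0=np.int32(p)-32;S=8
    G=cv2.resize(im[y0:y0+64,x0:x0+64],None,fx=S,fy=S,interpolation=1).max(2);m=(G<thr).astype(np.uint8)
    m=cv2.morphologyEx(m,cv2.MORPH_OPEN,np.ones((65,65)))
    l,c,st,ce=cv2.connectedComponentsWithStats(m);i=c[256,256];M=c==i
    th=np.linspace(0,2*np.pi,60);y=np.cross([0,0,1],n);best=[]
    for t in range(-14,9):
        for s in np.arange(.183,.202,.002):
            r=np.radians(t);d=n*np.cos(r)+np.array([0,0,np.sin(r)]);e=np.cross(d,y)
            P=np.vstack([g+d*(s+u)+.0262*(np.outer(np.cos(th),y)+np.outer(np.sin(th),e)) for u in(-.06,0)])
            q0=(prs(P)-[x0,y0]+.5)*S
            for dx in(-1,0,1):
              for dy in(-1,0,1):
                A=np.zeros(M.shape,np.uint8);cv2.fillConvexPoly(A,cv2.convexHull(np.int32(q0+[dx*S,dy*S])),1)
                best.append((((A>0)^M).sum()/M.sum(),t,round(s,3),dx,dy,A.sum()/M.sum()))
    print(thr,[tuple(np.round(b,3)) for b in sorted(best)[:4]])
    print("   unshifted",[tuple(np.round(b,3)) for b in sorted(b for b in best if b[3]==b[4]==0)[:2]])
if __name__=="__main__":
    n=np.array([.264,.9645,0])
    for f,p in(("s6",(.50686,.0283,.1813)),("s7",(.5076,.0277,.186))):
        im=cv2.imread(f"pics/{f}_raw.png")
        for t in(50,75): run(im,np.array(p)+[0,0,.0188],n,t)
E
python3 fit2.py
```

```text
50 [(np.float64(0.283), np.float64(-5.0), np.float64(0.193), np.float64(1.0), np.float64(-1.0), np.float64(1.282)), (np.float64(0.283), np.float64(-5.0), np.float64(0.191), np.float64(1.0), np.float64(-1.0), np.float64(1.283)), (np.float64(0.285), np.float64(-5.0), np.float64(0.195), np.float64(1.0), np.float64(-1.0), np.float64(1.285)), (np.float64(0.287), np.float64(-5.0), np.float64(0.189), np.float64(1.0), np.float64(-1.0), np.float64(1.278))]
   unshifted [(np.float64(0.307), np.float64(-2.0), np.float64(0.193), np.float64(0.0), np.float64(0.0), np.float64(1.307)), (np.float64(0.31), np.float64(-3.0), np.float64(0.193), np.float64(0.0), np.float64(0.0), np.float64(1.301))]
75 [(np.float64(0.218), np.float64(-4.0), np.float64(0.193), np.float64(1.0), np.float64(-1.0), np.float64(1.216)), (np.float64(0.218), np.float64(-4.0), np.float64(0.191), np.float64(1.0), np.float64(-1.0), np.float64(1.217)), (np.float64(0.223), np.float64(-4.0), np.float64(0.195), np.float64(1.0), np.float64(-1.0), np.float64(1.222)), (np.float64(0.227), np.float64(-5.0), np.float64(0.191), np.float64(1.0),
[... 947 characters left out ...]
at64(1.294))]
75 [(np.float64(0.209), np.float64(-4.0), np.float64(0.193), np.float64(1.0), np.float64(-1.0), np.float64(1.203)), (np.float64(0.21), np.float64(-4.0), np.float64(0.191), np.float64(1.0), np.float64(-1.0), np.float64(1.204)), (np.float64(0.212), np.float64(-4.0), np.float64(0.195), np.float64(1.0), np.float64(-1.0), np.float64(1.206)), (np.float64(0.219), np.float64(-3.0), np.float64(0.191), np.float64(1.0), np.float64(-1.0), np.float64(1.215))]
   unshifted [(np.float64(0.231), np.float64(-1.0), np.float64(0.193), np.float64(0.0), np.float64(0.0), np.float64(1.231)), (np.float64(0.234), np.float64(-1.0), np.float64(0.195), np.float64(0.0), np.float64(0.0), np.float64(1.234))]
```

Call:
drive_tool:
  increments:
    - {"grip": 1, "tx": 0, "ty": 0, "tz": 0, "turn": 0}
    - {"grip": 1, "tx": 0, "ty": 0, "tz": 0, "turn": 0}
    - {"grip": 1, "tx": 0, "ty": 0, "tz": 0, "turn": 0}
    - {"grip": 1, "tx": 0, "ty": 0, "tz": 0, "turn": 0}
    - {"grip": 1, "tx": 0, "ty": 0, "tz": 0, "turn": 0}
    - {"grip": 1, "tx": 0, "ty": 0, "tz": 0, "turn": 0}
  newtons: 60

```text
clock: 17.5
position: [0.5076, 0.0275, 0.1859]
ee_rot: [2.503, 1.898, 0.006]
force: [0.1, 0.0, -0.9]
width: 0.201
```

Run:
```python
from h import *
from fit2 import run,prs
s=observe();print(s['clock'],s['position'],s['force'],s['width'],abs(s['dq']).max())
im=get_image("scene")[:,:,::-1].copy();t=get_image("top")[:,:,::-1].copy()
n=cv2.Rodrigues(s['ee_rot'])[0][:,0];g=s['position']+[0,0,.0188]
run(im,g,n,75)
s7=cv2.imread("pics/s7_raw.png");x,y=np.int32(prs((g+n*.16)[None])[0]);print("shift vs s7",cv2.phaseCorrelate(s7[y-30:y+30,x-30:x+30].mean(2),im[y-30:y+30,x-30:x+30].mean(2)))
t0=cv2.imread("pics/top0_raw.png")
c=np.zeros((600,800,3),np.uint8);c[:300,:400]=cv2.resize(t,(400,300));c[:300,400:]=cv2.resize(cv2.absdiff(t,t0)*2,(400,300));c[300:,:400]=cv2.resize(im,(400,300));c[300:,400:]=cv2.resize(cv2.absdiff(im,cv2.imread("pics/scene0_raw.png"))*2,(400,300))
cv2.imwrite("pics/final.png",c)
```

```text
17.5 [0.50760921 0.02753734 0.18593674] [ 0.09857657  0.04268358 -0.9215477 ] 0.20066105466017414 0.002139794110775843
75 [(np.float64(0.223), np.float64(-3.0), np.float64(0.191), np.float64(1.0), np.float64(-1.0), np.float64(1.218)), (np.float64(0.223), np.float64(-3.0), np.float64(0.193), np.float64(1.0), np.float64(-1.0), np.float64(1.223)), (np.float64(0.224), np.float64(-3.0), np.float64(0.195), np.float64(1.0), np.float64(-1.0), np.float64(1.223)), (np.float64(0.225), np.float64(-3.0), np.float64(0.197), np.float64(1.0), np.float64(-1.0), np.float64(1.224))]
   unshifted [(np.float64(0.239), np.float64(-1.0), np.float64(0.195), np.float64(0.0), np.float64(0.0), np.float64(1.238)), (np.float64(0.24), np.float64(-1.0), np.float64(0.197), np.float64(0.0), np.float64(0.0), np.float64(1.238))]
shift vs s7 ((-0.02930015440448841, 0.029581252211222875), 1.0012893042610993)
```

View pics/final.png

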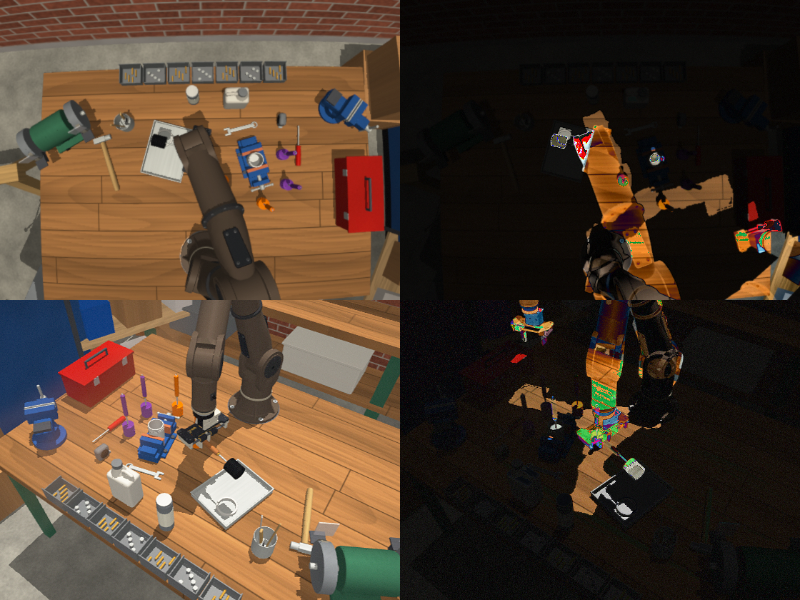

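The difference images show changes only from the arm, its shadow and the brush. The brush is still, close to level, with its head over the tray.

```bash
python3 -c "
from cell import *
print(sign_off())"
```

```text
the job is handed in; nothing more can be done
None
```

The bowl got its three full strokes, each 50 mm up and back to the bottom. I then drew the brush out, turned it level and handed the job in at about 17.6 s, with the brush held over the tray at 60 N. The tool turns only about the vertical, so I levelled the brush by pivoting it in the pads against the tray's rim.

**Last checks:**
- **Position:** the whole bristle head is over the tray, and the lowest part of the brush is about 16 cm above the bench.
- **Stillness:** the brush had not moved measurably after 0.7 s of holding.
- **Other objects:** the before-and-after images show changes only from the arm, its shadow and the brush. In the final pictures the arm hides one orange look-alike, so I could not confirm that one.
- **Forces:** readings at the end of each move stayed under 2 N. I did not see the peaks during moves.

**Disagreements and limits:**
- **Level:** estimates disagreed. The last silhouette fit gave 1–3° head-down, and an earlier fit gave about 7°, both with poor residuals.
- **Retrim:** the first levelling looked about 6° head-down, so I dipped the brush on the rim a second time to trim it.
- **Grip slip:** the brush seems to have slid about 2 mm in the grip during the strokes, so "bottom" was set by the tool's height rather than a clear contact force.
- **Stroke height:** I checked the half-out point by camera only on the first stroke; the other two repeated the same commanded heights.

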